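# Index the oil-bottle carousel and hold its shutter open

### The arm

A 6-joint arm with a two-finger parallel gripper is mounted at the origin on the work surface. World frame = base frame: x ahead of the robot, y to its left, z up, the work surface at z = 0. Lengths are in m, angles in rad, forces in N, time in s.
With the tool pointing down it reaches from about 0.225 to 0.725 m from the base axis. Payload 3.1 kg.
Tool frame: the origin (TCP) lies between the finger pads; the fingertips stand 14 mm ahead of it and the grasp point (between the pads) lies 5 mm behind it; y points along the fingers, x is the direction in which the jaws open and shut, and the axes are right-handed (so a half turn about y gives the same grasp; the last joint's range is limited). The gripper opens to 85 mm and grips with 20 to 120 N. Pads are 22 mm wide; open, the fingers measure 114 mm over their backs; the gripper's body (76 mm by 85 mm) begins 54 mm behind the grasp point. The pads swing forward as they close: fully open they stand 13 mm farther back than shut.
Start: joints at [-0.128, 0.048, 0.099, 1.622, 0, 1.443], TCP at [0.525, -0, 0.245] pointing down, gripper open.
Joint ranges: [-2.91, 2.91], [-0.99, 1.94], [-1.21, 1.42], [-2.12, 2.29], [-1.49, 1.47], [-3.14, 3.14]. Speed limits (rad/s): [2.79, 2.79, 3.14, 3.14, 3.14, 3.14].

### API

Orientations are given as a rotation vector (axis times angle).
In Python, from rig import readout, optics, bot gives the robot as it stands. The module is installed in compiled form; this text tells all that it offers.
- The arm moves only by the tool send_rows, never from a script. Its argument "increments" is text: rows parted by semicolons, each of 5 numbers parted by spaces: the shift along the tool's x, y, z in cm, then the turn about the tool's y in degrees, then the finger opening in cm, from 0 to 8.54. A call has 1 to 12 rows; each row shifts and turns the commanded pose from where the row before left it, along the tool's axes as they then stand; what a row does not reach is not made up. A row lasts 1/12 s, in which the tool goes at most 41.7 mm and 7.16 degrees, less where a joint would pass 70% of its speed; a pose out of reach is approached as far as the arm can. A call is refused whole if a number of a shift passes 4.17 or a number of a turn 7.16, either way. A call with a gripper value outside its range is refused whole. The fingers move at their own pace and stop on an object; the grip force is fixed at half the most. Time passes only in rows, so rows that do not move let the fingers close. It gives the time, the measured TCP pose, the force and the opening at its end, in the units of the state.
- readout.observe(): the state, without advancing time (a new reading comes with each control period).
- optics.camera(name): name is "scene" or "side" or "wrist"; returns a dict with "image" (400x640x3 uint8, blue, green, red), "intrinsics" (3x3 intrinsics, pixels), "k1" (the pictures are not rectified: a ray, as slopes to the right and down, at radius r is drawn at 1 + k1 r^2 times it, then the intrinsics apply), "R" (3x3) and "t" (3): a world point X has camera coordinates R X + t. Camera axes: x right, y down, z forward; pixel columns grow to the right and rows downward; lengths in m; the calibration is good to about 2 mm. A picture is of the moment at which its call begins. There is no depth.
- bot.sign_off(): hands the job in, once; it reports no verdict.
Trained networks look in the newest picture that a camera, given by its name, has taken for a name from the list of things; names that differ only in an ending like _2 or _b are one class to them, and where a whole thing is asked for, a point or a joint stands for the part that bears it (a point fixed in the world has none). Each returns a list of dicts, best first, with "confidence" (0 to 1); they miss things now and then, are a little off and sometimes report something else, mostly with a low value. They report only what shows in the picture. A call takes as long as a camera call.
- optics.spot_in(query, camera): "bbox" ([left, top, right, bottom] in pixels, round what is visible of it).
- optics.cut_out(query, camera): "pixels" (400x640 bool, what is visible of it) and "bbox" ([left, top, right, bottom] in pixels, round what is visible of it).
- optics.place_of(query, camera): "xy" ([column, row] in pixels: a listed point, or the origin of a listed thing).
The state is a dict: "t": time; "qpos": joint angles; "dq": joint speeds; "joint_torque": joint torques, N m; "eef_pos": TCP position; "orientation": TCP orientation; "force": force on the tool from outside, world axes, zero at the start; "wrist_torque": the same for the moment, N m; "width": finger opening in m.
Only numpy, scipy, OpenCV 4.12 (cv2) and the standard library are available. Lean on these libraries where they do the work, as an engineer would, in place of code of your own. Each camera call takes 0.05 s, during which the arm holds its last target.

### The job

Turn the bottle carousel one stop clockwise (seen from above) by its orange knob, until it clicks into the next position, and let go of the knob while the shutter is still shut. Then pull the sprung shutter out by its red handle until its yellow pointer is level with the red mark on the rail, and keep holding it there for me so I can take the bottle out: finish while still holding the shutter at the mark. Leave everything else on the table where it is.

Things in the scene. Friction and masses are not known exactly. Their poses are not given: they have to be found in the camera images.
- knob (a point): Centre of the orange bar knob on top of the carousel, on its turning axis (vertical). The bar is 64 mm long along this point's x axis, 15 mm thick along its y axis and 40 mm tall (20 mm above and 20 mm below this point); z is up. The carousel is a clear square cabinet, 270 mm wide and 136 mm high with blue trim on top and six amber bottles inside on a turntable; a black hub of radius 26 mm, 9 mm high, lies on the cabinet top under the bar. The cabinet is fixed to the table.
- turret (a joint): Angle of the turntable and knob, rad, positive clockwise seen from above. It starts near 0, in a detent. Sprung detents every 60 degrees (0, +1.047, ...) pull it in from up to about 0.4 rad away; the resisting torque between them is under 0.25 N m. The next stop clockwise is +1.047. The bar of knob turns with it; it must not be turned beyond 1.45 or below -0.45 on the way.
- handle (a point): Middle of the shutter's red handle, an upright plate 50 mm wide along this point's x axis, 12 mm thick along its y axis and 46 mm tall (top 21 mm above this point, foot 25 mm below, standing on the steel shutter). The shutter slides on top of the cabinet between two aluminium rails, level, along this point's -y axis (away from the knob) as it opens. Rail tops lie 22 mm below this point, 35 to 43 mm to either side along x. When shut, the handle is 147 mm from the knob's axis.
- shutter (a joint): How far the shutter is pulled out, m: 0 shut, end of travel 0.072. A spring pulls it shut: about 3.6 N when shut, rising 1.2 N per 10 mm, plus about 1 N of friction; it snaps shut when released.
- pointer (a point): Tip of the yellow pointer, a 4 mm wide line on the shutter's plate that reaches over the +x rail (x axis of handle). It moves with the shutter; its axes are parallel to those of handle.
- mark (a point): The red mark: a thin red strip, 5 mm wide, on a black clip sitting on the +x rail. This point is where the pointer's tip must come; it lies straight along the pull direction (-y of handle) from the shut pointer, 34 to 52 mm out, different each time.
- bottle_a: Loose amber bottle with black cap, 32 mm across, 80 mm tall, standing beside the rail; origin at the centre of its underside. Leave alone.
- bottle_b: Loose amber bottle with white cap, 32 mm across, 80 mm tall, on the other side of the rails; origin at the centre of its underside. Leave alone.
- pot: Clear pot with blue lid, 94 mm across, 80 mm tall, beyond the end of the rails; origin at the centre of its underside. Leave alone.
- tub: Red round tub full of bottles, 200 mm across, about 85 mm tall; origin at the centre of its underside. Leave alone.
- bowl: Clear mixing bowl, 180 mm across, 75 mm tall; origin at the centre of its underside. Leave alone.
- jug: Clear jug with handle, 110 mm across, 130 mm tall; origin at the centre of its underside. Leave alone.

How it is judged:
On the way, in this order (a step that is already met when the one before it is completed fails the run):
1. the carousel is one stop further clockwise, the knob released, with the shutter still shut (value of joint turret between 0.9272 and 1.1672 rad and value of joint shutter below 0.008 m and contact force between the fingers and turret below 0.5 N), for 0.2 s.
2. the shutter is pulled out to the mark (horizontal distance between pointer and mark below 0.006 m), for 0.2 s.
At the end, for the whole second after the job is handed in: The turntable rests in the next detent clockwise (1.047 rad, within 0.12), untouched; the shutter is still, its pointer within 6 mm of the mark, and the fingers are still holding the shutter against its spring (over 2 N of contact) (value of joint turret between 0.9272 and 1.1672 rad and horizontal distance between pointer and mark below 0.006 m and value of joint shutter above 0.025 m and contact force between the fingers and shutter above 2 N and velocity of joint shutter between -0.01 and 0.01 m/s and contact force between the arm and turret below 0.5 N); the arm keeps its last pose, push and grip.
It fails at once if a bystander was moved by more than 25 mm (distance of any of bottle_a, bottle_b, pot, tub, bowl, jug from where it was at the start of the episode above 0.025 m).
It fails at once if the carousel was turned past the next stop or the wrong way (value of joint turret above 1.45 rad or value of joint turret below -0.45 rad).
It also fails if it takes over 48 s, if anything falls off the work surface, if the arm or the gripper's body presses on something with over 40 N, if the wrist force passes 120 N, or if a joint passes its speed limit or range.

## Working session

There is one attempt and no reset: what is moved stays moved. The work goes in short steps, Python scripts to look and compute and a tool call to move; the robot and the scene stay as the last step left them, time stands still between calls to the robot, and variables do not carry over. Pictures are saved under pics/ and viewed, and the job is handed in when it is done.

Besides the shell and the picture viewer there is one more tool, called after ">>>" by a JSON object that holds its "api" and its "payload". send_rows: Moves the arm, as the interface text tells. Its arguments: {"type":"object","properties":{"increments":{"type":"string"}},"required":["increments"]}

```bash
mkdir -p pics; cat > h.py <<'E'
import numpy as np, cv2
from rig import readout, optics, bot
def ray(c,px):
    K=np.array(c["intrinsics"]);k1=c["k1"]
    s=np.array([(px[0]-K[0,2])/K[0,0],(px[1]-K[1,2])/K[1,1]])
    u=s.copy()
    for _ in range(30): u=s/(1+k1*(u@u))
    R=np.array(c["R"]);t=np.array(c["t"])
    return -R.T@t, R.T@np.array([u[0],u[1],1.])
def at_z(c,px,z):
    o,d=ray(c,px); return o+d*(z-o[2])/d[2]
def tri(rs):
    A=np.zeros((3,3));b=np.zeros(3)
    for o,d in rs:
        d=d/np.linalg.norm(d);P=np.eye(3)-np.outer(d,d);A+=P;b+=P@o
    p=np.linalg.solve(A,b)
    return p,[np.linalg.norm((np.eye(3)-np.outer(d,d)/(d@d))@(p-o)) for o,d in rs]
def proj(c,X):
    R=np.array(c["R"]);t=np.array(c["t"]);p=R@np.array(X)+t;u=p[:2]/p[2];u=u*(1+c["k1"]*(u@u));K=np.array(c["intrinsics"])
    return K[0,0]*u[0]+K[0,2],K[1,1]*u[1]+K[1,2]
E
python3 - <<'E'
from h import *
s=readout.observe();print({k:np.round(v,3) for k,v in s.items()})
cs={}
for n in["scene","side","wrist"]:
    c=optics.camera(n);cs[n]=c;cv2.imwrite(f"pics/{n}0.png",c["image"])
    print(n,np.round(ray(c,(320,200)),3).tolist())
    for q in["knob","handle","pointer","mark"]:
        print(q,[(np.round(r["xy"],1).tolist(),round(r["confidence"],2)) for r in optics.place_of(q,n)[:3]])
E
```

```text
{'t': np.float64(0.0), 'qpos': array([-0.128,  0.049,  0.098,  1.622,  0.   ,  1.443]), 'dq': array([ 0.001, -0.001, -0.001,  0.   ,  0.   ,  0.   ]), 'joint_torque': array([ 0.0000e+00, -3.3878e+01,  3.2002e+01,  2.0000e-02, -0.0000e+00,
        0.0000e+00]), 'eef_pos': array([0.524, 0.   , 0.244]), 'orientation': array([-1.57 ,  0.002,  0.002]), 'force': array([-0.122,  0.748,  0.178]), 'wrist_torque': array([-0.061, -0.053,  0.03 ]), 'width': np.float64(0.085)}
scene [[1.527, -0.401, 0.96], [-0.704, 0.32, -0.634]]
knob [([365.7, 166.7], 0.71), ([351.4, 189.7], 0.56)]
handle []
pointer [([349.3, 189.2], 0.71), ([344.5, 252.8], 0.47)]
mark [([338.7, 195.6], 0.43)]
side [[0.518, -0.909, 0.978], [0.058, 0.752, -0.657]]
knob [([306.6, 162.7], 0.61)]
handle [([316.8, 189.8], 0.75)]
pointer [([326.0, 188.0], 0.85)]
mark [([327.6, 195.3], 0.44), ([353.6, 234.3], 0.19)]
wrist [[0.525, 0.065, 0.373], [0.011, -0.252, -0.968]]
knob [([274.3, 187.9], 0.43)]
handle [([402.2, 123.1], 0.91)]
pointer [([445.3, 50.8], 0.87)]
mark [([452.3, 120.6], 0.65)]
```

```bash
python3 - <<'E'
import cv2
for n in["scene","side","wrist"]:
    i=cv2.imread(f"pics/{n}0.png")
    if n!="wrist": 
        i=cv2.resize(i[120:270,240:440],(800,600),interpolation=cv2.INTER_CUBIC)
    else: i=i
    cv2.imwrite(f"pics/{n}0c.png",i)
E
```

```text
(no output)
```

View pics/scene0.png

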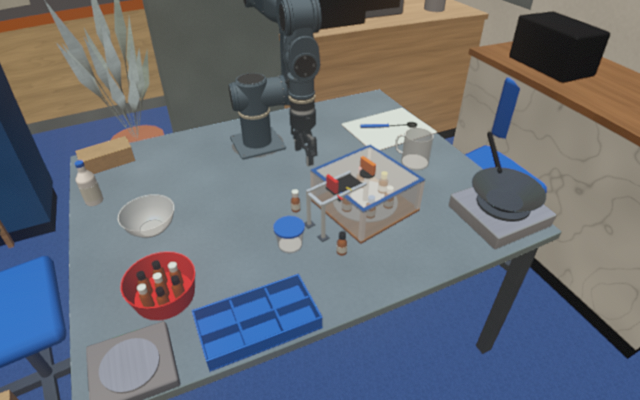

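View pics/wrist0.png

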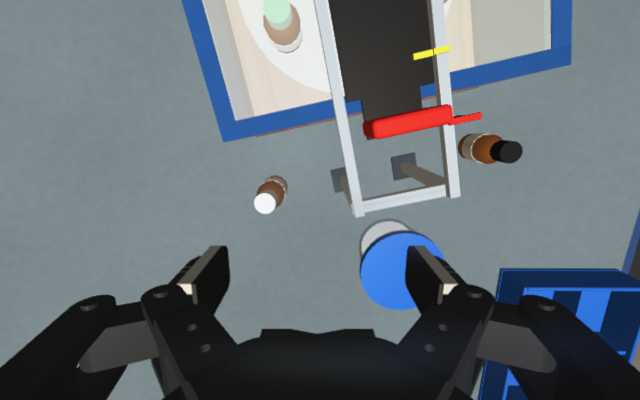

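```bash
ls pics
```

```text
scene0.png
scene0c.png
side0.png
side0c.png
wrist0.png
wrist0c.png
```

View pics/scene0c.png

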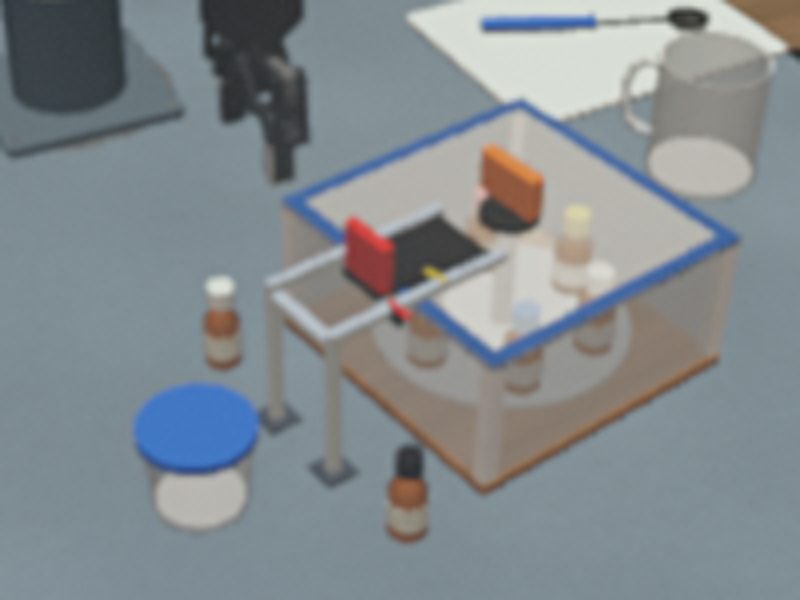

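View pics/side0c.png

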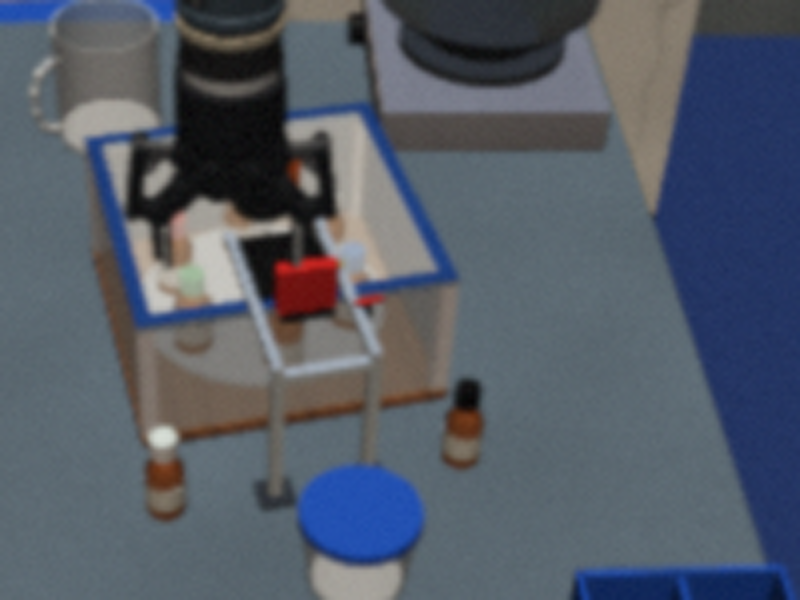

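```bash
cat > look.py <<'E'
from h import *
import sys
tag=sys.argv[1]
cs={};P={}
for n in["scene","side","wrist"]:
    c=optics.camera(n);cs[n]=c;cv2.imwrite(f"pics/{n}{tag}.png",c["image"])
    for q in["knob","handle","pointer","mark"]:
        r=optics.place_of(q,n)
        if r: P[q,n]=r[0]["xy"];print(q,n,np.round(r[0]["xy"],1),round(r[0]["confidence"],2), 'atz.17/.148',np.round(at_z(c,r[0]["xy"],.167 if q in("knob","handle") else .145),4))
for q in["knob","handle","pointer","mark"]:
    rs=[ray(cs[n],P[q,n]) for n in cs if (q,n) in P]
    if len(rs)>1: print(q,*[np.round(v,4) for v in tri(rs)])
np.save("cams.npy",cs,allow_pickle=True)
E
python3 look.py 1
```

```text
knob scene [369. 168.] 0.79 atz.17/.148 [0.5661 0.2111 0.167 ]
handle scene [330.9 180.6] 0.94 atz.17/.148 [0.5757 0.07   0.167 ]
pointer scene [350.1 188.9] 0.72 atz.17/.148 [0.6131 0.1185 0.145 ]
mark scene [339.7 195.1] 0.34 atz.17/.148 [0.6271 0.0753 0.145 ]
knob side [304.4 163.9] 0.56 atz.17/.148 [0.5465 0.2064 0.167 ]
handle side [315.6 190.2] 0.62 atz.17/.148 [0.5786 0.0664 0.167 ]
pointer side [323.4 185.5] 0.96 atz.17/.148 [0.6068 0.1165 0.145 ]
mark side [329.7 196.2] 0.46 atz.17/.148 [0.6237 0.0625 0.145 ]
knob wrist [403.6 121.2] 0.38 atz.17/.148 [0.5834 0.0663 0.167 ]
handle wrist [404.  120.9] 0.64 atz.17/.148 [0.5837 0.0665 0.167 ]
pointer wrist [441.9  52.3] 0.64 atz.17/.148 [0.613  0.1132 0.145 ]
mark wrist [450.3 122.2] 0.66 atz.17/.148 [0.6247 0.0656 0.145 ]
knob [0.5771 0.1259 0.2133] [0.0663 0.0339 0.0603]
handle [0.5805 0.0664 0.1697] [0.0017 0.0029 0.0023]
pointer [0.6108 0.1162 0.1448] [0.0031 0.004  0.0037]
mark [0.6256 0.0697 0.1426] [0.0063 0.0031 0.004 ]
```

>>> {"api": "send_rows", "payload": {"increments": "0.8 -2 3.7 0 8.5; 0.8 -2 3.7 0 8.5; 0.8 -2 3.7 0 8.5; 0.8 -2 3.7 0 8.5; 0 0 0 0 8.5; 0 0 0 0 8.5"}}

```text
t: 2.0
eef_pos: [0.5569, 0.1459, 0.3243]
orientation: [-1.571, -0.005, 0.001]
force: [-0.6, -0.7, -0.1]
width: 0.0851
```

```bash
python3 look.py 2
```

```text
knob scene [366.6 166.2] 0.72 atz.17/.148 [0.554  0.2091 0.167 ]
handle scene [331.7 182.2] 0.72 atz.17/.148 [0.5842 0.0686 0.167 ]
pointer scene [350.8 191.2] 0.62 atz.17/.148 [0.6243 0.115  0.145 ]
mark scene [337.6 197.3] 0.4 atz.17/.148 [0.6339 0.0647 0.145 ]
knob side [304.7 160.4] 0.76 atz.17/.148 [0.548  0.2268 0.167 ]
handle side [316.9 191.3] 0.59 atz.17/.148 [0.5825 0.061  0.167 ]
mark side [270.  152.8] 0.66 atz.17/.148 [0.4249 0.306  0.145 ]
knob wrist [316.3 120.6] 0.76 atz.17/.148 [0.5551 0.2107 0.167 ]
handle wrist [342.1 260.2] 0.74 atz.17/.148 [0.5821 0.0683 0.167 ]
pointer wrist [370.9 214.8] 0.93 atz.17/.148 [0.6145 0.1117 0.145 ]
mark wrist [379.7 253.6] 0.65 atz.17/.148 [0.6266 0.0656 0.145 ]
knob [0.5523 0.2114 0.1715] [0.0053 0.0071 0.0028]
handle [0.5825 0.0676 0.1642] [0.0023 0.0021 0.0007]
pointer [0.6175 0.1141 0.1417] [0.0042 0.0042]
mark [0.5523 0.1046 0.1994] [0.0994 0.1338 0.0605]
```

View pics/wrist2.png

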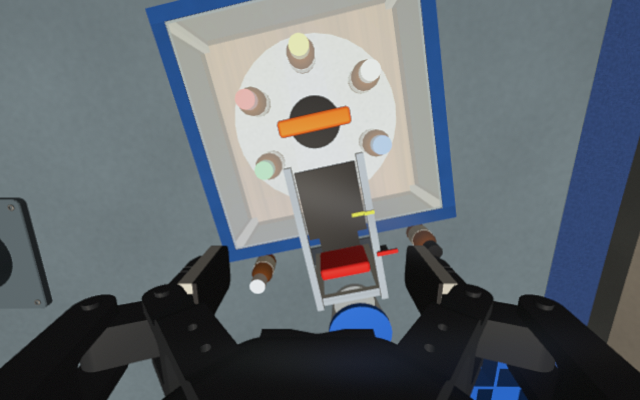

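```bash
cat > seg.py <<'E'
from h import *
c=optics.camera("wrist");im=c["image"];print(np.round(readout.observe()["qpos"],3))
hsv=cv2.cvtColor(im,cv2.COLOR_BGR2HSV)
def mask(q):
    r=optics.cut_out(q,"wrist"); 
    if not r: print(q,"none");return None
    print(q,r[0]["confidence"],np.round(r[0]["bbox"]),r[0]["pixels"].sum()); return r[0]["pixels"]
H,S,V=cv2.split(hsv)
def comp(m,near=None):
    m=m.astype(np.uint8);n,l,st,ce=cv2.connectedComponentsWithStats(m)
    return l,st,ce
for nm,m,z in [("knob",(H>=7)&(H<=15)&(S>190)&(V>140),.185),("red",((H<=4)|(H>=176))&(S>200)&(V>110),.188),("yel",(H>=25)&(H<=33)&(S>150)&(V>120),.143)]:
    l,st,ce=comp(m)
    for k in range(1,len(st)):
        if st[k,4]<25: continue
        ys,xs=np.nonzero(l==k)
        pts=np.array([at_z(c,(x,y),z)[:2] for x,y in zip(xs,ys)],np.float32)
        if abs(pts.mean(0)-[.58,.14]).max()>.13: continue
        r=cv2.minAreaRect(pts);print(nm,st[k],np.round(ce[k],1),"c",np.round(r[0],4),"sz",np.round(r[1],4),"ang",round(r[2],1))
for q in["knob","handle"]: mask(q)
E
python3 seg.py
python3 -c "
import cv2
i=cv2.imread('pics/wrist2.png')[90:290,220:440];cv2.imwrite('pics/w2c.png',cv2.resize(i,(660,600),interpolation=cv2.INTER_CUBIC))"
```

```text
[ 0.137  0.22   0.446  1.797 -0.     1.707]
knob [278 108  72  30 750] [317.9 120.3] c [0.5529 0.2096] sz [0.0627 0.0147] ang 12.2
red [377 250  20   6  56] [386.5 252.2] c [0.6235 0.0877] sz [0.0186 0.0033] ang 8.9
red [321 262  48  18 394] [345.5 270.2] c [0.5832 0.0682] sz [0.0479 0.0111] ang 12.0
knob 0.71 [278.  95. 348. 149.] 2528
handle 0.62 [293. 159. 374. 283.] 6167
```

View pics/w2c.png

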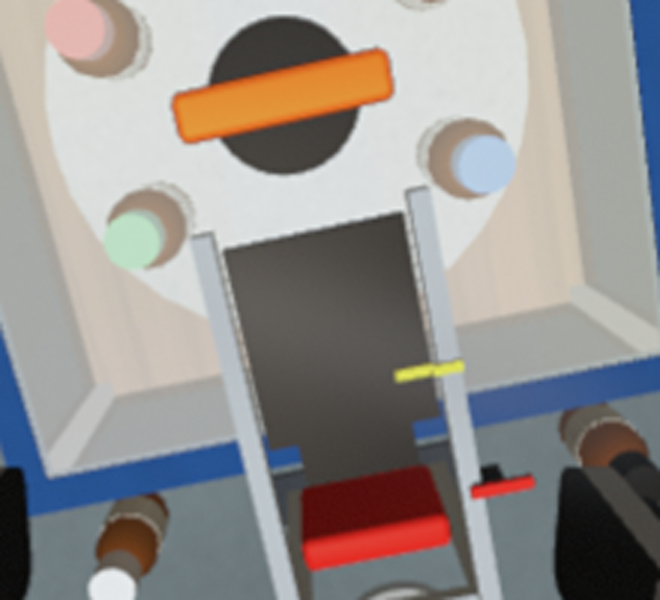

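>>> {"api": "send_rows", "payload": {"increments": "-0.2 0 3.2 0 5; -0.2 0 3.2 0 5; 0 1 0 -6.8 5; 0 1 0 -6.8 5; 0 1 0 -6.8 5; 0 1 0 -6.8 5; 0 1 0 -6.8 5; 0 1 0 -6.8 5; 0 1 0 -6.8 5; 0 1 0 -6.8 5; 0 0 0 -6.8 5; 0 0 0 -6.8 5"}}

```text
t: 3.9
eef_pos: [0.5515, 0.208, 0.2419]
orientation: [-1.364, -0.925, 0.928]
force: [0.2, -0.1, 0.4]
width: 0.0498
```

>>> {"api": "send_rows", "payload": {"increments": "0 0 0 -6.8 5; 0 0 0 -6.8 5; 0 0 0 -6.8 5; 0 0 0 -6.8 5; 0 0 0 -6.8 5; 0 0 0 0 5; 0 0 0 0 5; 0 0 0 0 5"}}

```text
t: 4.57
eef_pos: [0.5521, 0.2081, 0.2432]
orientation: [-1.104, -1.36, 1.36]
force: [0.7, 0.4, 0.9]
width: 0.0499
```

```bash
cat > plan.py <<'E'
from h import *
import sys
from scipy.spatial.transform import Rotation as Ro
def plan(T,yaw):
    s=readout.observe();M=Ro.from_rotvec(s["orientation"]).as_matrix()
    print("tcp",np.round(s["eef_pos"],4),"yaw",np.round(np.degrees(np.arctan2(M[1,0],M[0,0])),2),"toolx",M[:,0].round(3),"w",round(s["width"],4),"f",np.round(s["force"],1),"t",s["t"])
    print("shift cm",np.round(M.T@(np.array(T)-s["eef_pos"])*100,2),"turn",round(np.degrees(np.arctan2(M[1,0],M[0,0]))-yaw,2))
plan([float(v) for v in sys.argv[1:4]],float(sys.argv[4]))
E
python3 plan.py .553 .2096 .168 102.2; python3 seg.py; python3 look.py 3
```

```text
tcp [0.5521 0.2081 0.2432] yaw 101.86 toolx [-0.206  0.979 -0.   ] w 0.0499 f [0.7 0.4 0.9] t 4.5667
shift cm [ 0.13  7.52 -0.12] turn -0.34
[0.247 0.22  0.285 1.636 0.    0.039]
knob [309 216  22  55 985] [319.2 245.8] c [0.5655 0.2122] sz [0.0397 0.0143] ang 11.5
red [  85  190   30   70 1195] [ 99.9 224.7] c [0.5812 0.0679] sz [0.048  0.0116] ang 12.2
red [131 255   8  25 131] [134.4 267.1] c [0.607  0.0914] sz [0.0181 0.0036] ang 11.6
yel [189 231   8  29 154] [192.9 244.5] c [0.606  0.1128] sz [0.0254 0.0053] ang 9.0
knob 0.9 [289. 168. 349. 273.] 4158
handle 0.93 [ 89. 167. 264. 263.] 12716
knob scene [368.2 170.1] 0.65 atz.17/.148 [0.5752 0.2029 0.167 ]
handle scene [332.3 182.4] 0.83 atz.17/.148 [0.5859 0.0698 0.167 ]
pointer scene [351.6 188.6] 0.62 atz.17/.148 [0.6137 0.1234 0.145 ]
mark scene [335.8 192.4] 0.47 atz.17/.148 [0.6102 0.0704 0.145 ]
knob side [305.1 161.4] 0.51 atz.17/.148 [0.5492 0.2209 0.167 ]
handle side [316.6 191.9] 0.69 atz.17/.148 [0.5814 0.058  0.167 ]
pointer side [326.1 185.9] 0.82 atz.17/.148 [0.6155 0.1143 0.145 ]
mark side [328.2 192.8] 0.44 atz.17/.148 [0.6201 0.0793 0.145 ]
knob wrist [319.3 217.2] 0.61 atz.17/.148 [0.5526 0.2094 0.167 ]
handle wrist [119.1 214.8] 0.55 atz.17/.148 [0.581  0.0668 0.167 ]
pointer wrist [192.2 253.6] 0.91 atz.17/.148 [0.6129 0.1137 0.145 ]
mark wrist [131.1 258.3] 0.78 atz.17/.148 [0.6276 0.0643 0.145 ]
knob [0.5544 0.2141 0.1609] [0.0087 0.0104 0.0042]
handle [0.5824 0.0672 0.1634] [0.0043 0.0032 0.0023]
pointer [0.6148 0.1173 0.1454] [0.0052 0.0024 0.004 ]
mark [0.6202 0.0678 0.1539] [0.0024 0.0014 0.0026]
```

View pics/wrist3.png

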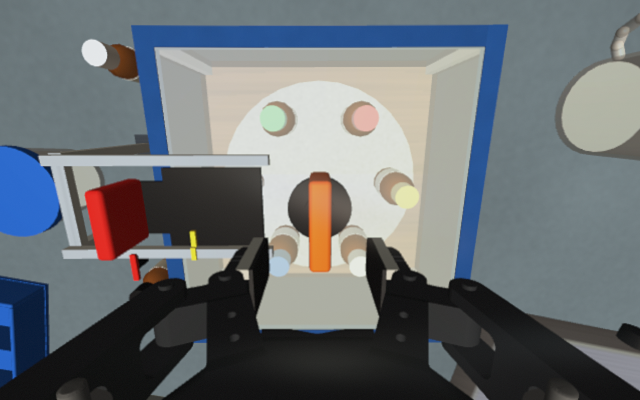

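>>> {"api": "send_rows", "payload": {"increments": "0.1 2 -0.1 0 5; 0 2 0 0 5; 0 2 0 0 5; 0 1.5 0 0 5; 0 0 0 0 5; 0 0 0 0 5; 0 0 0 0 0; 0 0 0 0 0; 0 0 0 0 0; 0 0 0 0 0; 0 0 0 0 0; 0 0 0 0 0"}}

```text
t: 6.47
eef_pos: [0.5538, 0.2101, 0.1702]
orientation: [-1.104, -1.366, 1.359]
force: [-0.1, 2.3, 5.5]
width: 0.0141
```

```bash
python3 plan.py .553 .2096 .168 102.2; python3 look.py 4 >/dev/null
```

```text
tcp [0.5538 0.2101 0.1702] yaw 102.03 toolx [-0.208  0.978  0.001] w 0.0141 f [-0.1  2.3  5.5] t 6.4667
shift cm [-0.03  0.22  0.09] turn -0.17
```

View pics/wrist4.png

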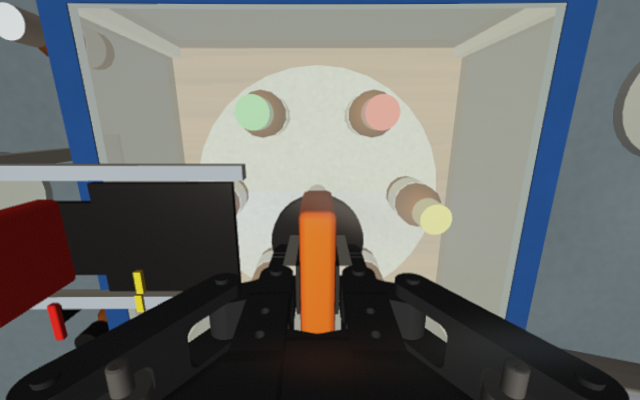

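>>> {"api": "send_rows", "payload": {"increments": "0 -0.2 0 0 0; 0 0 0 6 0; 0 0 0 6 0; 0 0 0 6 0; 0 0 0 6 0; 0 0 0 6 0; 0 0 0 6 0; 0 0 0 6 0; 0 0 0 6 0; 0 0 0 6 0; 0 0 0 6 0; 0 0 0 0 0"}}

```text
t: 8.22
eef_pos: [0.5535, 0.2093, 0.1702]
orientation: [-1.494, -0.574, 0.572]
force: [1.6, 2.5, 1.2]
width: 0.0145
```

```bash
python3 plan.py .553 .2096 .17 42; python3 look.py 5 >/dev/null
```

```text
tcp [0.5535 0.2093 0.1702] yaw 41.94 toolx [0.744 0.668 0.001] w 0.0145 f [1.6 2.5 1.2] t 8.2167
shift cm [-0.02  0.02  0.05] turn -0.06
```

View pics/wrist5.png

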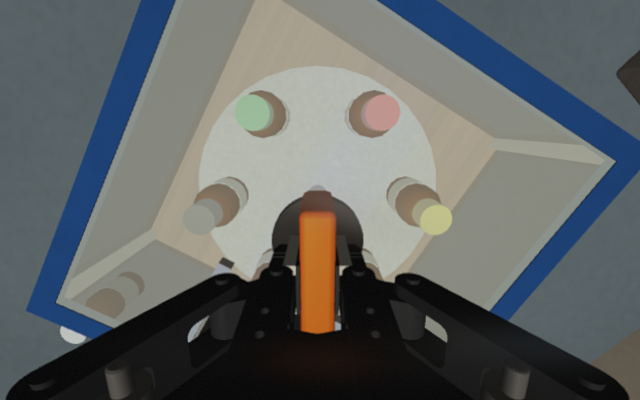

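>>> {"api": "send_rows", "payload": {"increments": "0 0 0 0 5; 0 0 0 0 5; 0 0 0 0 5; 0 0 0 0 5; 0 0 0 0 5; 0 0 0 0 5; 0 -2 0 0 5; 0 -2.5 0 0 5; 0 -2.5 0 0 5; 0 -2.5 0 0 5; 0 0 0 0 5; 0 0 0 0 5"}}

```text
t: 9.97
eef_pos: [0.554, 0.2095, 0.2677]
orientation: [-1.494, -0.577, 0.57]
force: [0.4, 0.1, -0.4]
width: 0.05
```

```bash
python3 plan.py .582 .067 .172 102; python3 seg.py; python3 look.py 6 
```

```text
tcp [0.554  0.2095 0.2677] yaw 42.0 toolx [0.743 0.669 0.004] w 0.05 f [ 0.4  0.1 -0.4] t 9.9667
shift cm [ -7.49   9.56 -12.44] turn -60.0
[ 0.248  0.231  0.343  1.681 -0.     1.086]
knob [309 171  17   6  36] [319.1 172.2] c [0.5334 0.2327] sz [0.012  0.0032] ang 27.8
knob [307 216  18  37 508] [315.6 237.4] c [0.5645 0.1958] sz [0.0132 0.0295] ang 41.9
yel [279 297  23  14 102] [289.4 303.3] c [0.6054 0.1127] sz [0.0246 0.0053] ang 7.7
knob 0.77 [288. 164. 346. 252.] 3221
handle 0.57 [252. 220. 321. 332.] 3580
knob scene [366.1 166.4] 0.72 atz.17/.148 [0.5543 0.207  0.167 ]
handle scene [331.5 181. ] 0.78 atz.17/.148 [0.5784 0.0707 0.167 ]
pointer scene [349.  188.1] 0.55 atz.17/.148 [0.6081 0.1172 0.145 ]
mark scene [336.6 196.6] 0.53 atz.17/.148 [0.6296 0.0635 0.145 ]
knob side [306.8 166.1] 0.62 atz.17/.148 [0.5543 0.1938 0.167 ]
handle side [314.8 188.9] 0.65 atz.17/.148 [0.5764 0.0728 0.167 ]
pointer side [325.4 184.3] 0.76 atz.17/.148 [0.6137 0.1227 0.145 ]
mark side [330.  192.7] 0.44 atz.17/.148 [0.6259 0.0797 0.145 ]
knob wrist [316.7 206.3] 0.76 atz.17/.148 [0.5517 0.2094 0.167 ]
pointer wrist [298.6 310. ] 0.8 atz.17/.148 [0.6128 0.1152 0.145 ]
knob [0.5529 0.2075 0.1615] [0.0038 0.0041 0.0008]
handle [0.5767 0.072  0.1665] [0.0009 0.0009]
pointer [0.6121 0.1164 0.1486] [0.0013 0.0016 0.0011]
mark [0.6268 0.0676 0.1481] [0.0057 0.0057]
```

View pics/wrist6.png

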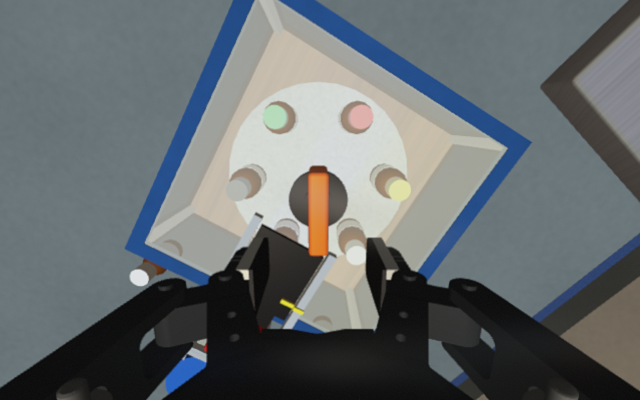

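>>> {"api": "send_rows", "payload": {"increments": "0 0 0 -6.67 5; 0 0 0 -6.67 5; 0 0 0 -6.67 5; 0 0 0 -6.67 5; 0 0 0 -6.67 5; 0 0 0 -6.67 5; 0 0 0 -6.67 5; 0 0 0 -6.67 5; 0 0 0 -6.64 5; -3.6 0 0.1 0 5; -3.6 0 0.1 0 5; -3.6 0 0 0 5"}}

```text
t: 11.87
eef_pos: [0.5733, 0.1027, 0.2654]
orientation: [-1.102, -1.364, 1.363]
force: [1.2, 1.0, 0.3]
width: 0.0503
```

>>> {"api": "send_rows", "payload": {"increments": "-3.5 0 0 0 5; 0 0 0 0 5; 0 0 0 0 5; 0 0 0 0 5"}}

```text
t: 12.2
eef_pos: [0.5806, 0.069, 0.2652]
orientation: [-1.102, -1.362, 1.361]
force: [-0.5, 0.4, -0.9]
width: 0.0499
```

```bash
python3 plan.py .582 .067 .172 102; python3 seg.py; python3 look.py 7 
```

```text
tcp [0.5806 0.069  0.2652] yaw 101.96 toolx [-0.207  0.978  0.001] w 0.0499 f [-0.5  0.4 -0.9] t 12.2
shift cm [-0.24  9.32 -0.09] turn -0.04
[ 4.000e-03  2.140e-01  3.210e-01  1.679e+00  1.000e-03 -2.060e-01]
knob [ 471  191   88   54 1670] [514.7 217.6] c [0.5533 0.2122] sz [0.0151 0.0644] ang 42.0
red [303 215  17  53 438] [310.8 238.3] c [0.6019 0.0688] sz [0.042  0.0119] ang 6.7
yel [357 223   6  27 126] [359.6 235.2] c [0.6057 0.1137] sz [0.0254 0.0046] ang 14.2
knob 0.97 [448. 169. 557. 246.] 5208
handle 0.89 [304. 163. 428. 252.] 8513
knob scene [295.6 208.6] 0.64 atz.17/.148 [ 0.6536 -0.0794  0.167 ]
handle scene [332.3 183.2] 0.81 atz.17/.148 [0.5896 0.0681 0.167 ]
pointer scene [350.7 190.3] 0.82 atz.17/.148 [0.6201 0.1169 0.145 ]
mark scene [338.9 198.2] 0.57 atz.17/.148 [0.6394 0.0664 0.145 ]
knob side [302.4 164.7] 0.83 atz.17/.148 [0.5397 0.2019 0.167 ]
handle side [314.  190.4] 0.94 atz.17/.148 [0.5736 0.0655 0.167 ]
pointer side [327.3 188.4] 0.74 atz.17/.148 [0.6186 0.1015 0.145 ]
knob wrist [499.5 211.3] 0.62 atz.17/.148 [0.553  0.2125 0.167 ]
handle wrist [311.9 210.8] 0.59 atz.17/.148 [0.584  0.0651 0.167 ]
pointer wrist [357.1 246.1] 0.94 atz.17/.148 [0.6149 0.1133 0.145 ]
mark wrist [305.  245.2] 0.52 atz.17/.148 [0.6239 0.0666 0.145 ]
knob [0.5587 0.0538 0.2155] [0.155  0.0526 0.105 ]
handle [0.5806 0.0686 0.1632] [0.004  0.0069 0.0055]
pointer [0.618  0.1155 0.1387] [0.0048 0.0044 0.0008]
mark [0.6289 0.0693 0.1356] [0.0024 0.0024]
```

View pics/wrist7.png

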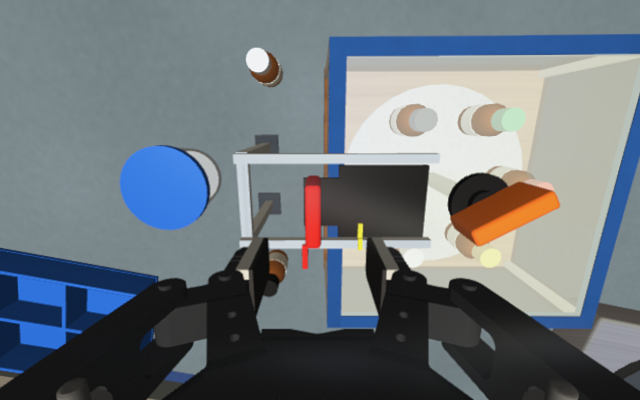

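>>> {"api": "send_rows", "payload": {"increments": "-0.2 2.5 -0.1 0 5; 0 2.5 0 0 5; 0 2.5 0 0 5; 0 1.8 0 0 5; 0 0 0 0 5; 0 0 0 0 5"}}

```text
t: 13.6
eef_pos: [0.581, 0.0671, 0.1709]
orientation: [-1.1, -1.359, 1.363]
force: [0.4, 0.5, 0.5]
width: 0.05
```

```bash
cat > pm.py <<'E'
from h import *
import sys
tag=sys.argv[1]
c=optics.camera("wrist");im=c["image"];cv2.imwrite(f"pics/pm{tag}.png",im)
H,S,V=cv2.split(cv2.cvtColor(im,cv2.COLOR_BGR2HSV))
pull=np.array([.208,-.978]);xax=np.array([.978,.208])
for nm,m in(("yel",(H>=23)&(H<=35)&(S>130)&(V>90)),("red",((H<=5)|(H>=175))&(S>170)&(V>90))):
    n,l,st,ce=cv2.connectedComponentsWithStats(m.astype(np.uint8))
    for k in range(1,n):
        if st[k,4]<15: continue
        ys,xs=np.nonzero(l==k)
        p=np.array([at_z(c,(x,y),.145)[:2] for x,y in zip(xs,ys)])-[.553,.2100]
        a=p@pull;b=p@xax
        if abs(a.mean())>.3:continue
        print(nm,st[k],ce[k].round(1),"along med %.4f rng %.4f %.4f  x rng %.4f %.4f"%(np.median(a),a.min(),a.max(),b.min(),b.max()))
        if nm=="red":
            # strip part: beyond the rail
            q=b>.036
            if q.sum()>10: print("   strip part b>.036: med %.4f n %d"%(np.median(a[q]),q.sum()))
for q in("pointer","mark"):
    print(q,[(np.round(r["xy"],1).tolist(),round(r["confidence"],2),np.round((at_z(c,r["xy"],.145)[:2]-[.553,.21])@np.c_[pull,xax],4).tolist()) for r in optics.place_of(q,"wrist")[:2]])
E
python3 plan.py .583 .0665 .172 102;python3 pm.py 0
```

```text
tcp [0.581  0.0671 0.1709] yaw 101.99 toolx [-0.208  0.978  0.001] w 0.05 f [0.4 0.5 0.5] t 13.6
shift cm [-0.1  -0.11 -0.18] turn -0.01
red [ 298  214   30  120 3086] [313.2 275.9] along med 0.1482 rng 0.1401 0.1576  x rng -0.0198 0.0568
   strip part b>.036: med 0.1484 n 816
pointer []
mark [([303.5, 307.8], 0.43, [0.154, 0.0391])]
```

View pics/pm0.png

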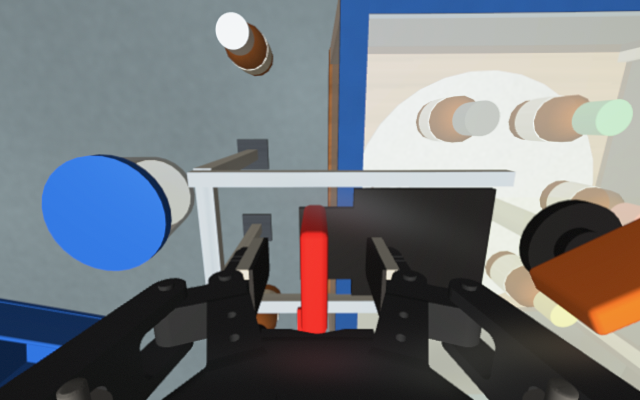

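```bash
python3 - <<'E'
from h import *
cs=np.load("cams.npy",allow_pickle=True).item();c=cs["wrist"];im=c["image"]
pull=np.array([.208,-.978]);xax=np.array([.978,.208])
H,S,V=cv2.split(cv2.cvtColor(im,cv2.COLOR_BGR2HSV))
yel=(H>=23)&(H<=35)&(S>120)&(V>90);red=((H<=5)|(H>=175))&(S>160)&(V>90)
for nm,m,rows in(("yel",yel,range(215,256)),("red",red,range(238,275))):
  for y in rows:
    xs=np.nonzero(m[y,280:400])[0]+280
    if len(xs):
        a=[(at_z(c,(x,y),z)[:2]-[.553,.21])@np.c_[pull,xax] for x in(xs.min()-.5,xs.max()+.5) for z in[.145]]
        print(nm,y,xs.min(),xs.max(),np.round(np.mean(a,0),4),"w",round(a[0][0]-a[1][0],4))
i=im[200:280,280:390];cv2.imwrite("pics/c7.png",cv2.resize(i,(770,560),interpolation=cv2.INTER_NEAREST))
E
```

```text
yel 223 358 362 [0.1056 0.0182] w 0.0045
yel 224 358 362 [0.1056 0.0191] w 0.0045
yel 225 358 362 [0.1055 0.0201] w 0.0045
yel 226 358 362 [0.1055 0.021 ] w 0.0045
yel 227 357 362 [0.1059 0.022 ] w 0.0054
yel 228 357 362 [0.1059 0.0229] w 0.0054
yel 229 357 362 [0.1058 0.0239] w 0.0054
yel 230 357 362 [0.1058 0.0248] w 0.0054
yel 231 357 362 [0.1058 0.0258] w 0.0054
yel 232 357 362 [0.1057 0.0267] w 0.0054
yel 233 357 362 [0.1057 0.0277] w 0.0054
yel 234 357 362 [0.1057 0.0286] w 0.0054
yel 235 357 362 [0.1056 0.0296] w 0.0054
yel 236 357 362 [0.1056 0.0306] w 0.0054
yel 237 357 362 [0.1056 0.0315] w 0.0054
yel 238 358 362 [0.1051 0.0325] w 0.0045
yel 239 358 362 [0.105  0.0335] w 0.0045
yel 240 358 361 [0.1054 0.0345] w 0.0036
yel 241 358 361 [0.1054 0.0354] w 0.0036
yel 242 358 361 [0.1054 0.0364] w 0.0036
yel 243 358 361 [0.1053 0.0374] w 0.0036
yel 244 358 361 [0.1053 0.0384] w 0.0036
yel 245 358 361 [0.1053 0.0393] w 0.0036
yel 246 358 361 [0.1052 0.0403] w 0.0037
yel 247 358 361 [0.1052 0.0413] w 0.0037
yel 248 358 361 [0.1052 0.0423] w 0.0037
yel 249 358 361 [0.1051 0.0433] w 
[... 577 characters left out ...]
055
red 252 302 307 [0.1555 0.0463] w 0.0055
red 253 302 307 [0.1555 0.0473] w 0.0055
red 254 302 307 [0.1555 0.0483] w 0.0055
red 255 302 307 [0.1555 0.0493] w 0.0055
red 256 303 306 [0.1556 0.0503] w 0.0037
red 257 303 306 [0.1556 0.0513] w 0.0037
red 258 303 306 [0.1556 0.0523] w 0.0037
red 259 303 306 [0.1556 0.0533] w 0.0037
red 260 303 306 [0.1556 0.0543] w 0.0037
red 261 303 306 [0.1556 0.0553] w 0.0037
red 262 303 306 [0.1556 0.0563] w 0.0037
red 263 303 306 [0.1556 0.0574] w 0.0037
red 264 303 306 [0.1556 0.0584] w 0.0037
red 265 303 306 [0.1557 0.0594] w 0.0037
red 266 303 306 [0.1557 0.0604] w 0.0037
red 267 303 306 [0.1557 0.0614] w 0.0037
red 268 303 306 [0.1557 0.0625] w 0.0037
```

View pics/c7.png

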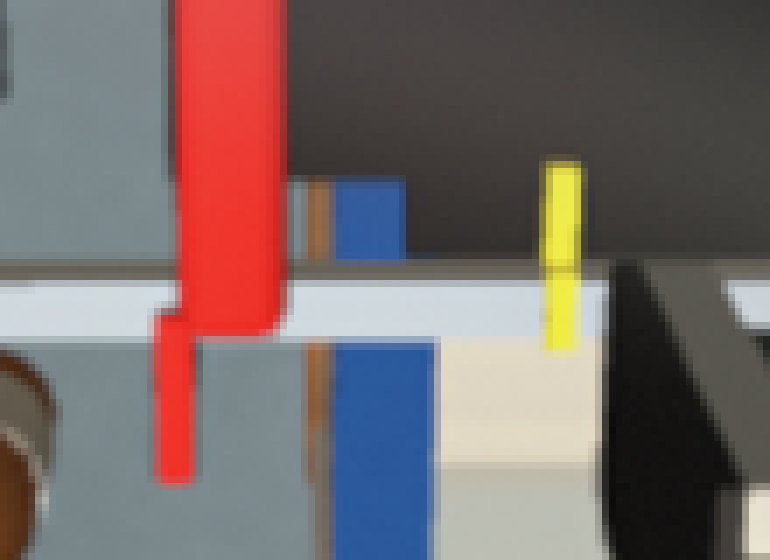

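>>> {"api": "send_rows", "payload": {"increments": "-0.1 0 -0.2 0 0; 0 0 0 0 0; 0 0 0 0 0; 0 0 0 0 0; 0 0 0 0 0; 0 0 0 0 0; 0 0 0 0 0; 0 0 0 0 0"}}

```text
t: 14.42
eef_pos: [0.585, 0.0665, 0.1734]
orientation: [-1.105, -1.363, 1.361]
force: [-0.1, -1.0, 5.8]
width: 0.011
```

```bash
python3 plan.py .583 .0665 .172 102; python3 - <<'E'
from h import *
c=optics.camera("scene");cv2.imwrite("pics/s8.png",cv2.resize(c["image"][130:250,260:420],(800,600),interpolation=cv2.INTER_CUBIC))
cv2.imwrite("pics/w8.png",optics.camera("wrist")["image"])
E
```

```text
tcp [0.585  0.0665 0.1734] yaw 102.0 toolx [-0.208  0.978 -0.001] w 0.011 f [-0.1 -1.   5.8] t 14.4167
shift cm [0.04 0.14 0.2 ] turn 0.0
```

View pics/s8.png

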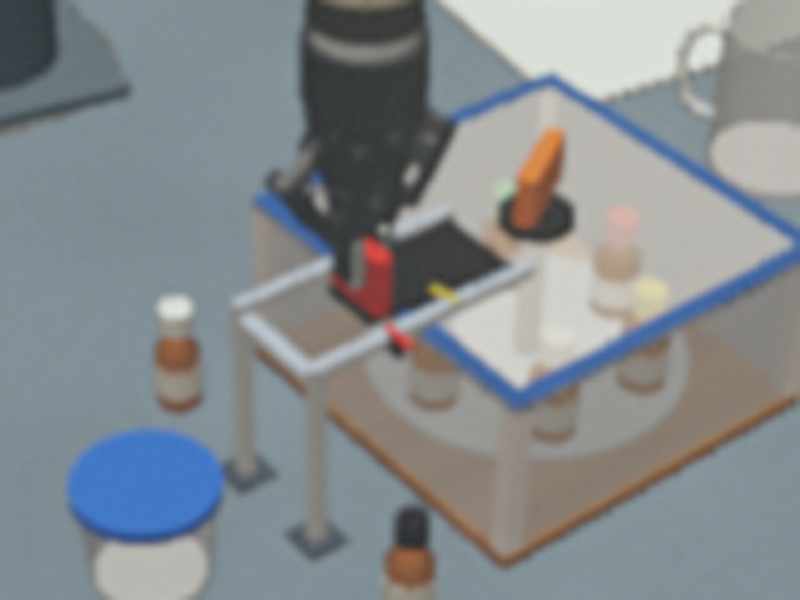

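View pics/w8.png

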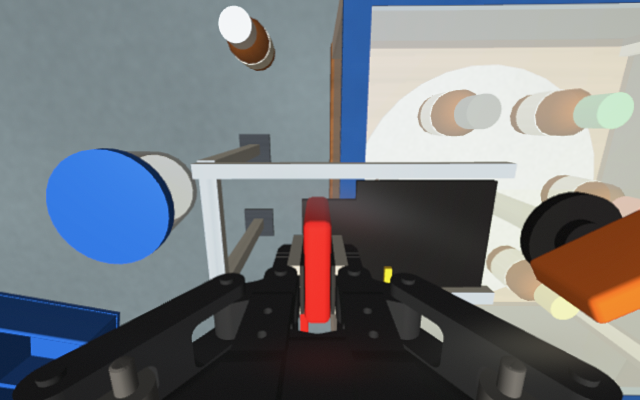

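>>> {"api": "send_rows", "payload": {"increments": "-0.6 0 0 0 0; -0.6 0 0 0 0; -0.6 0 0 0 0; -0.6 0 0 0 0; -0.6 0 0 0 0; -0.6 0 0 0 0; -0.6 0 0 0 0; -0.4 0 0 0 0; -0.3 0 0 0 0; 0 0 0 0 0; 0 0 0 0 0; 0 0 0 0 0"}}

```text
t: 15.52
eef_pos: [0.5945, 0.0222, 0.1734]
orientation: [-1.098, -1.368, 1.357]
force: [-1.1, 8.8, 7.0]
width: 0.011
```

```bash
cat > chk.py <<'E'
from h import *
import sys
c=optics.camera("scene");cv2.imwrite(f"pics/s{sys.argv[1]}.png",cv2.resize(c["image"][140:230,280:400],(800,600),interpolation=cv2.INTER_CUBIC))
cv2.imwrite(f"pics/w{sys.argv[1]}.png",optics.camera("wrist")["image"])
pull=np.array([.208,-.978]);xax=np.array([.978,.208])
for q in("knob","handle","pointer","mark"):
    print(q,[(np.round(r["xy"],1).tolist(),round(r["confidence"],2),np.round((at_z(c,r["xy"],.145)[:2]-[.553,.21])@np.c_[pull,xax],4).tolist()) for r in optics.place_of(q,"scene")[:2]])
E
python3 plan.py .5952 .0186 .172 102; python3 chk.py 9
```

```text
tcp [0.5945 0.0222 0.1734] yaw 102.12 toolx [-0.21   0.978  0.006] w 0.011 f [-1.1  8.8  7. ] t 15.5167
shift cm [-0.37  0.14  0.  ] turn 0.12
knob [([366.6, 166.5], 0.51, [-0.0199, -0.0208])]
handle [([319.5, 188.5], 0.66, [0.1769, -0.0188])]
pointer [([338.5, 193.1], 0.79, [0.144, 0.0346])]
mark [([148.6, 226.1], 0.52, [0.6671, -0.17]), ([336.4, 195.6], 0.47, [0.1567, 0.0403])]
```

View pics/s9.png

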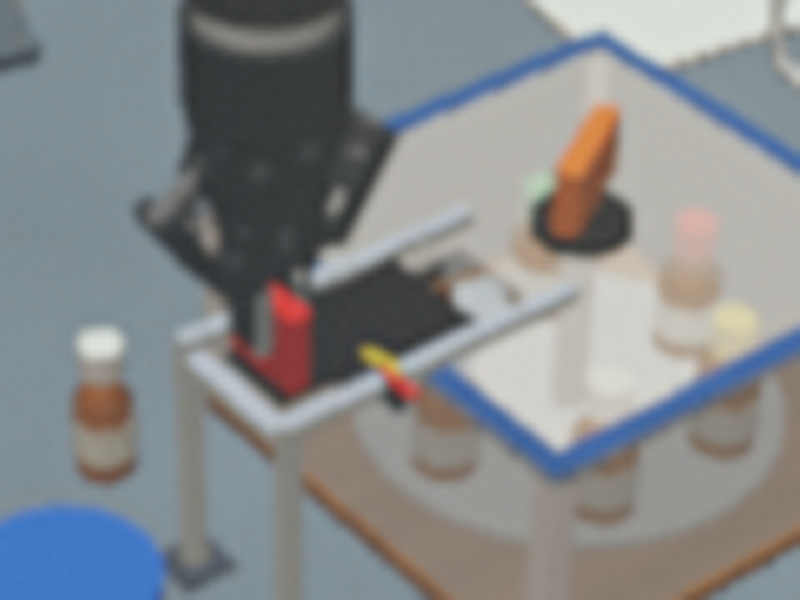

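View pics/w9.png

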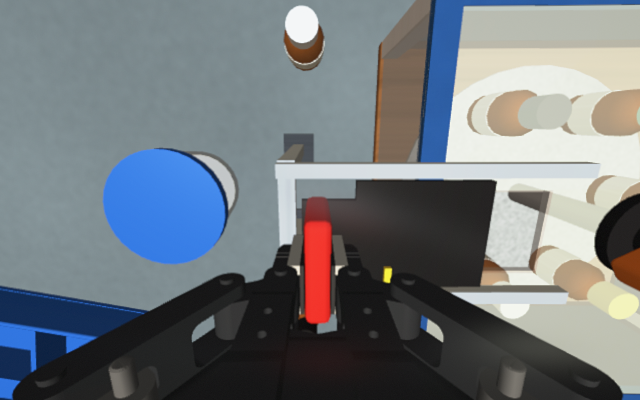

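>>> {"api": "send_rows", "payload": {"increments": "-0.3 0 0 0 0; -0.2 0 0 0 0; 0 0 0 0 0; 0 0 0 0 0; 0 0 0 0 0"}}

```text
t: 16.23
eef_pos: [0.5954, 0.0177, 0.1734]
orientation: [-1.097, -1.368, 1.357]
force: [-1.4, 9.0, 6.5]
width: 0.0109
```

```bash
python3 plan.py .5954 .0176 .172 102; python3 chk.py 10; python3 - <<'E'
from h import *
# sub-pixel: yellow and red colour centroids in scene, fit lines
c=optics.camera("scene");im=c["image"];big=cv2.resize(im[175:210,320:355],(1050,1050),interpolation=cv2.INTER_CUBIC)
H,S,V=cv2.split(cv2.cvtColor(big,cv2.COLOR_BGR2HSV))
pull=np.array([.208,-.978]);xax=np.array([.978,.208])
for nm,m in(("yel",(H>=18)&(H<=35)&(S>100)&(V>110)),("red",((H<=6)|(H>=174))&(S>120)&(V>90))):
    n,l,st,ce=cv2.connectedComponentsWithStats(m.astype(np.uint8))
    for k in range(1,n):
        if st[k,4]<600: continue
        ys,xs=np.nonzero(l==k);px=np.c_[(xs+.5)/30+319.5,(ys+.5)/30+174.5]
        if px[:,0].mean()<329: continue
        p=np.array([at_z(c,q,.145)[:2] for q in px[::20]])-[.553,.21];a=p@pull;b=p@xax
        print(nm,st[k,4],px.mean(0).round(2),"along med",round(np.median(a),4),a.min().round(4),a.max().round(4),"x",b.min().round(4),b.max().round(4))
i=im[180:205,320:350];cv2.imwrite("pics/z10.png",cv2.resize(i,(720,600),interpolation=cv2.INTER_CUBIC))
E
```

```text
tcp [0.5954 0.0177 0.1734] yaw 102.14 toolx [-0.21   0.978  0.007] w 0.0109 f [-1.4  9.   6.5] t 16.2333
shift cm [-0.01  0.14  0.  ] turn 0.14
knob [([368.8, 167.8], 0.84, [-0.0207, -0.0108]), ([162.7, 294.0], 0.5, [0.7228, 0.0864])]
handle [([317.6, 190.0], 0.84, [0.1861, -0.0163])]
pointer [([339.7, 194.4], 0.68, [0.145, 0.0417])]
mark [([368.6, 165.9], 0.71, [-0.0276, -0.0194]), ([339.7, 197.6], 0.44, [0.1547, 0.0539])]
yel 9575 [334.69 193.43] along med 0.1543 0.1484 0.1609 x 0.0202 0.0376
red 8334 [340.07 197.84] along med 0.1545 0.1497 0.1599 x 0.0444 0.0639
```

View pics/z10.png

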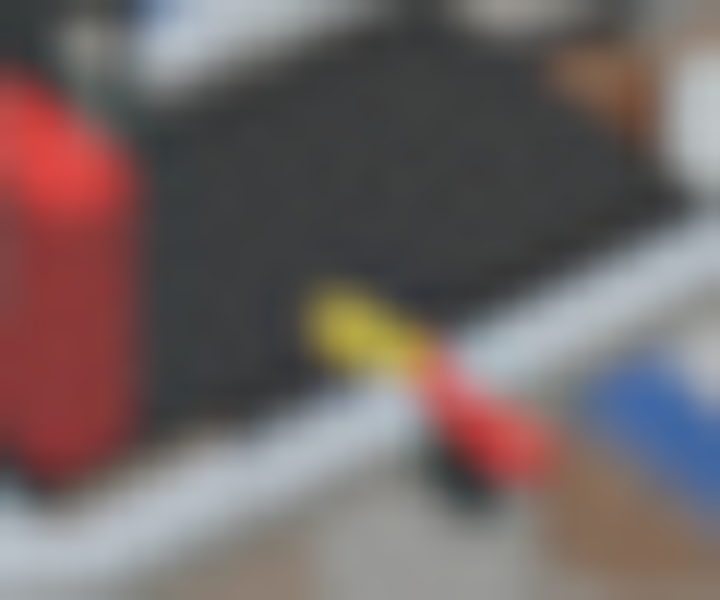

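>>> {"api": "send_rows", "payload": {"increments": "0 0 0 0 0; 0 0 0 0 0; 0 0 0 0 0; 0 0 0 0 0; 0 0 0 0 0; 0 0 0 0 0"}}

```text
t: 17.08
eef_pos: [0.5954, 0.0177, 0.1734]
orientation: [-1.098, -1.368, 1.357]
force: [-1.9, 8.7, 5.8]
width: 0.011
```

```bash
python3 plan.py .5954 .0176 .172 102; python3 -c "
from h import *
print(bot.sign_off())"
```

```text
tcp [0.5954 0.0177 0.1734] yaw 102.14 toolx [-0.21   0.978  0.007] w 0.011 f [-1.9  8.7  5.8] t 17.0833
shift cm [-0.01  0.14  0.01] turn 0.14
the job is handed in; nothing more can be done
None
```

The carousel is one stop clockwise and the shutter is pulled to the red mark, with the gripper still holding it. I handed the job in at about 17 s; no verdict was reported.

- **Carousel:** I gripped the orange knob, turned it 60° clockwise and released it with the shutter still shut. Later pictures showed the bar at 42.0° in the table frame, against 12.2° at the start. That is one 60° stop, given that the gripper holds the bar across its 15 mm thickness.
- **Shutter:** I gripped the red handle and pulled it out 50 mm, the distance I had measured between pointer and mark. My colour measurement in the scene camera put the pointer and the mark 0.2 mm apart along the pull direction. The tool stayed at the same position through the last half second. The wrist felt about 9 N against the spring.
- **Disagreements:** The trained network's scene points for pointer and mark were about 10 mm apart along the pull. Its points scatter by several mm, and in the enlarged picture pointer and mark lie in one line, so I went with the colour measurement. The wrist also showed about 6 N upward while gripping, from an unidentified cause.
- **Bystanders:** I never approached or touched them. I did not measure their positions again at the end.

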